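# Set up a drip coffee filter on its cup

### The arm

A 6-joint arm with a two-finger parallel gripper is mounted at the origin on a cart in front of the work surface, level with it; the furniture and walls round the work are solid. World frame = base frame: x ahead of the robot, y to its left, z up, the work surface at z = 0. Lengths are in m, angles in rad, forces in N, time in s.
With the tool pointing down it reaches from about 0.275 to 0.75 m from the base axis. Payload 10.2 kg.
Tool frame: the origin (TCP) lies midway between the tips of the shut fingers; the grasp point (between the pads) lies 19 mm behind it (env.hold_point_z is the distance from the TCP to the grasp point, in m); x points along the fingers, z is the direction in which the jaws open and shut, and the axes are right-handed (so a half turn about x gives the same grasp; the last joint's range is limited). The gripper opens to 85 mm and grips with 20 to 120 N. Pads are 22 mm wide; open, the fingers measure 114 mm over their backs; the gripper's body (76 mm by 85 mm) begins 54 mm behind the grasp point. The pads swing forward as they close: fully open they stand 13 mm farther back than shut.
Start: joints at [-1.521, 0.313, 1.498, -0, 1.331, -0.223], TCP at [0.141, -0.506, 0.231] pointing down, gripper open.
Joint ranges: [-2.94, 2.94], [-0.97, 2.17], [0.19, 2.56], [-1.23, 4.37], [0.02, 3.11], [-2.88, 2.88]. Speed limits (rad/s): [2.39, 2.39, 3.01, 3.14, 3.14, 3.14].

### API

Orientations are given as a unit quaternion [x, y, z, w].
In Python, from bench import env, kinematics, monitor, eyes, job gives the robot as it stands. The module is installed in compiled form; this text tells all that it offers. Calls block until the motion is done:
- env.reach(position, orientation): joint-space move of the TCP to a pose.
- env.movel(position, velocity=0.15, frame=None, guard=None): straight line of the TCP; frame=None keeps the orientation; velocity is the mean speed in m/s. With guard (N) it stops when the force on the tool has changed by that much, and returns True; else False.
- env.set_joints(angles): joint-space move.
- env.release() and env.close_gripper(effort=None): open the fingers fully, or close them until they stop; effort is the grip in N (None keeps the last).
- env.hold(seconds).
- kinematics.ik(position, orientation): joint angles nearest the present ones, or None.
- monitor.sense(): the state.
- eyes.grab_frame(name): name is "side" or "top"; returns a dict with "frame" (420x560x3 uint8, red, green, blue), "mtx" (3x3 intrinsics, pixels), "k1" (the pictures are not rectified: a ray, as slopes to the right and down, at radius r is drawn at 1 + k1 r^2 times it, then the intrinsics apply), "view" (4x4, takes a point from world to camera coordinates). Camera axes: x right, y down, z forward; pixel columns grow to the right and rows downward; lengths in m; the calibration is good to about 2 mm. A picture is of the moment at which its call begins. There is no depth.
A pose or a line that the arm cannot do raises env.MotionError and nothing moves.
- job.hand_in(): hands the job in, once; it reports no verdict.
The state is a dict: "clock": time; "joints": joint angles; "qvel": joint speeds; "joint_efforts": joint torques, N m; "position": TCP position; "ee_rot": TCP orientation; "contact_force": force on the tool from outside, world axes, zero at the start; "ft_torque": the same for the moment, N m; "finger_gap": opening from 0.0 (shut) to 1.0 (fully open).
Only numpy, scipy, OpenCV 4.12 (cv2) and the standard library are available. Lean on these libraries where they do the work, as an engineer would, in place of code of your own. Each camera call takes 0.05 s, during which the arm holds its last target. There are 200 camera calls.

### The job

Set up the small steel drip-coffee maker for one coffee, from the bottom up: stand the little white cup upright in the middle of the blue saucer, then seat the steel filter pot on the cup with its foot inside the cup's mouth and its brim lying level on the cup's rim, then put the press flat on the floor of the pot, and last put the lid on the pot. Set each part down and let go of it before fetching the next, do not let any part fall, and leave the glass, the mug and the egg timer where they stand.

Things in the scene. Friction and masses are not known exactly. Their poses are not given: they have to be found in the camera images.
- saucer: Blue round ceramic saucer, loose, 124 mm across and 14 mm high, lying on the worktop. Origin: centre of its underside, z up. Its flat middle (about 58 mm across), on which the cup is to stand, is 5 mm above the origin; from there it rises outwards to the rim.
- cup: Small white china coffee cup, blue flowers, empty, 125 g: round bowl 61 mm across, 50 mm high, foot 44 mm, mouth 50 mm inside. Origin at underside height but NOT on the bowl's axis, which stands at [0, +13.5 mm] in its own frame. The loop handle points to its own -y (y -10 to -44 mm, 14 mm wide, 12 to 48 mm high). z up. Grip the bowl from above across its own x.
- filter_pot: Steel filter pot, open above, 160 g, round about z. Origin: centre of underside. Foot 34 mm across, 6 mm high; brim 82 mm across, 6 to 8.5 mm up; above it a chamber 62 mm across outside, 57 inside, floor 11.5 mm up, rim 50 mm up. Stands on its foot; grip the chamber above the brim. Seated: foot in the cup's mouth, origin 43.5 mm above the cup's, on the bowl's axis.
- press: Press: flat steel disc 50 mm across, 3 mm thick, with a 7 mm stem and a brass-coloured round grip 14 mm across, 38 to 52 mm up; 60 g, round about z. Origin: centre of the disc's underside; stands upright on the disc. In the pot the disc lies on the pot's floor, origin 11.5 mm above the pot's, and the grip stands 13 mm out of the pot.
- lid: Steel lid, 80 g, round about z: brim 72 mm across (5 to 7.5 mm up), hollow dome, round black knob 16 mm across, 30 to 45 mm up, edges rounded. Origin: centre of the lower edge of its collar (48 mm across, 5 mm high), on which it stands. On the pot: collar inside, brim on the pot's rim, origin 45 mm above the pot's; the dome clears the press.
- glass_1: Clear empty drinking glass, 80 mm across, 91 mm high, loose, to be left alone. Origin: centre of its underside.
- mug_1: Green and white mug of tea, 86 mm across, 120 mm with handle, 88 mm high, loose, to be left alone. Origin: at underside height, in the middle of its overall length with handle.
- egg_timer: Turquoise round egg timer, 63 mm across, 58 mm high, loose, to be left alone. Origin: centre of its underside.
Things that resemble listed ones, but are neither listed nor needed, are in the scene too. Leave any green look-alike of the lid alone.

How it is judged:
By the outcome, as a careful person would: the job done as asked, in the order asked, and still so for the second after the job is handed in, with the robot touching nothing.
It also fails if it takes over 128 s, if anything falls off the work surface, if the arm or the gripper's body presses on something with over 40 N, if the wrist force passes 120 N, or if a joint passes its speed limit or range.

## Working session

There is one attempt and no reset: what is moved stays moved. The work goes in short steps, each a Python script; the robot and the scene stay as the last script left them, time stands still between calls to the robot, and variables do not carry over. Pictures are saved under pics/ and viewed, about 12 in all and at most 16, crops included, and the job is handed in when it is done.

```bash
mkdir -p pics; python3 - <<'E'
from bench import env, kinematics, monitor, eyes, job
import cv2,numpy as np
s=monitor.sense();print(s)
print(env.hold_point_z)
for n in("side","top"):
    f=eyes.grab_frame(n);cv2.imwrite(f"pics/{n}0.png",f["frame"][:,:,::-1]);np.savez(f"pics/{n}0.npz",**f)
    print(n,f["mtx"],f["k1"],f["view"])
E
```

```text
{'clock': 0.0, 'joints': array([-1.52138437e+00,  3.13444877e-01,  1.49844820e+00, -1.05560443e-05,
        1.33099353e+00, -2.23384481e-01]), 'qvel': array([-0.00244136,  0.00149226,  0.00138338, -0.00030082, -0.0023668 ,
       -0.00071143]), 'joint_efforts': array([-1.10805955e-03, -4.12266934e+01, -2.59741741e+01, -2.34227236e-04,
        4.16783238e-03,  6.30332309e-06]), 'position': array([ 0.14142876, -0.50532135,  0.23073351]), 'ee_rot': array([ 0.42771549,  0.56364128, -0.42701941,  0.56304741]), 'contact_force': array([ 0.10038798, -0.58081064,  0.25023401]), 'ft_torque': array([0.01846902, 0.02924009, 0.05863722]), 'finger_gap': 1.0014719654336768}
0.0187
side [[425.06018643   0.         277.31767163]
 [  0.         425.06018643 206.70391434]
 [  0.           0.           1.        ]] -0.03338137061862326 [[ 9.01524179e-01 -4.32728626e-01  3.01728702e-04 -3.69198115e-01]
 [-2.11263447e-01 -4.40743523e-01 -8.72417849e-01  1.96307749e-01]
 [ 3.77653162e-01  7.86442040e-01 -4.88760684e-01  1.24033775e+00]
 [ 0.00000000e+00  0.00000000e+00  0.00000000e+00  1.00000000e+00]]
top [[491.29051954   0.         283.57006684]
 [  0.         491.29051954 216.35195754]
 [  0.           0.           1.        ]] -0.005170904293908844 [[ 0.3926788  -0.91966925  0.00343974 -0.08362435]
 [-0.87249642 -0.37371437 -0.31478178  0.47377868]
 [ 0.2907806   0.12060697 -0.94915784  1.34053861]
 [ 0.          0.          0.          1.        ]]
```

View pics/side0.png

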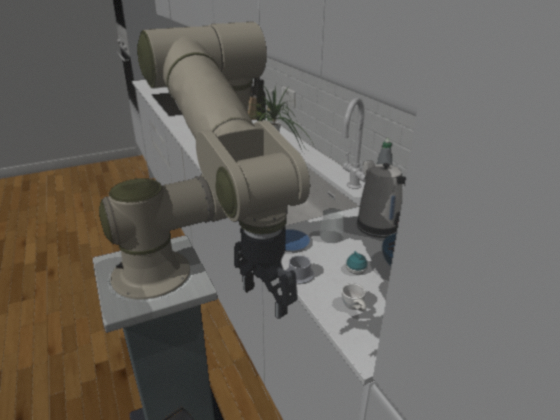

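View pics/top0.png

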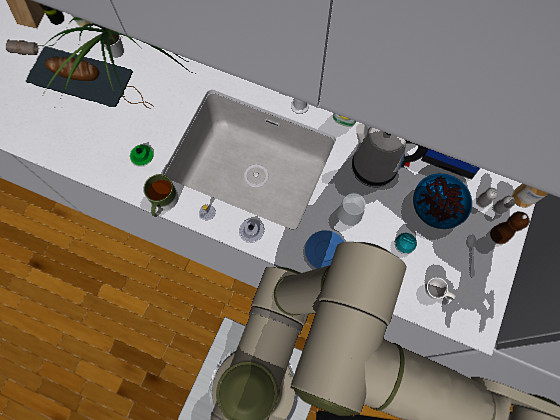

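```bash
cat > h.py <<'E'
from bench import env, kinematics, monitor, eyes, job
import cv2,numpy as np
from scipy.spatial.transform import Rotation as R
def snap(n,tag):
    f=eyes.grab_frame(n);cv2.imwrite(f"pics/{n}{tag}.png",f["frame"][:,:,::-1]);np.savez(f"pics/{n}{tag}.npz",**f);return f
def load(n,tag): return dict(np.load(f"pics/{n}{tag}.npz"))
def ray(f,u,v):
    K=f["mtx"];d=np.array([(u-K[0,2])/K[0,0],(v-K[1,2])/K[1,1]]);s=d.copy()
    for _ in range(20): s=d/(1+float(f["k1"])*(s@s))
    V=f["view"];o=-V[:3,:3].T@V[:3,3];return o,V[:3,:3].T@np.r_[s,1]
def pl(f,u,v,z):
    o,d=ray(f,u,v);return (o+d*(z-o[2])/d[2])[:2]
def proj(f,P):
    V=f["view"];c=V[:3,:3]@P+V[:3,3];s=c[:2]/c[2];s=s*(1+float(f["k1"])*(s@s));return f["mtx"][:2,:2]@s+f["mtx"][:2,2]
E
python3 - <<'E'
from h import *
q=monitor.sense()["joints"].copy()
q[1]=-0.2;q[0]=-1.52;env.set_joints(q)
q[0]=-2.7;env.set_joints(q)
t=snap("top",1);s=snap("side",1)
cv2.imwrite("pics/t1.png",cv2.resize(t["frame"][170:320,130:490,::-1],None,fx=2.2,fy=2.2,interpolation=2))
cv2.imwrite("pics/s1.png",cv2.resize(s["frame"][150:330,220:420,::-1],None,fx=3.3,fy=3.3,interpolation=2))
print(monitor.sense()["clock"])
E
```

```text
2.9917
```

View pics/t1.png

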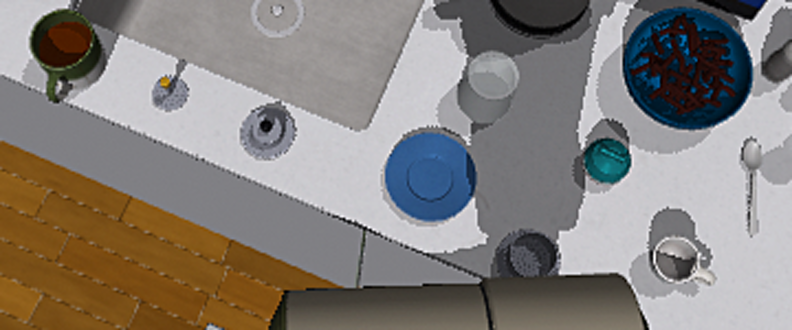

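View pics/s1.png

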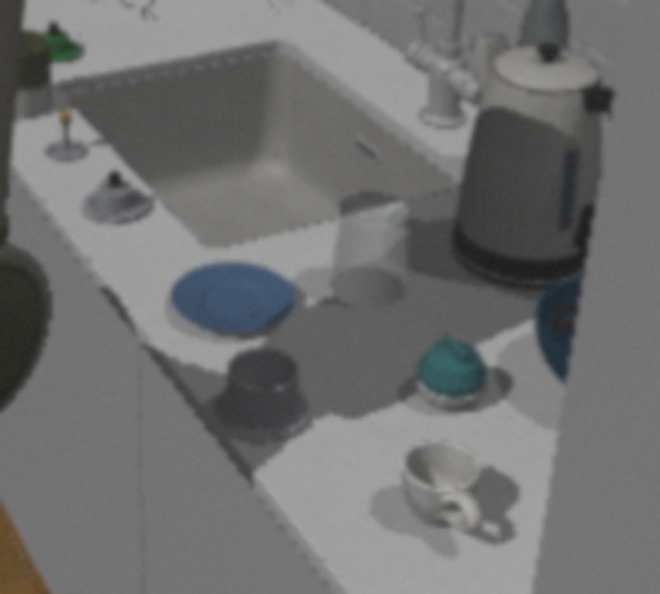

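```bash
cat > comp.py <<'E'
from h import *
def comp(f,cs,out,w=44,h=33,k=9,gain=1.):
    T=[]
    for (u,v) in cs:
        x0,y0=int(u-w/2),int(v-h/2);c=f["frame"][y0:y0+h,x0:x0+w,::-1]
        c=np.clip(c*float(gain),0,255).astype(np.uint8)
        c=cv2.resize(c,None,fx=k,fy=k,interpolation=cv2.INTER_NEAREST)
        for i in range(0,w,5):
            cv2.line(c,(i*k,0),(i*k,6),(0,0,255),1)
            if i%10==0: cv2.putText(c,str(x0+i),(i*k,18),0,.38,(0,0,255),1)
        for j in range(0,h,5):
            cv2.line(c,(0,j*k),(6,j*k),(0,0,255),1)
            if j%10==0: cv2.putText(c,str(y0+j),(7,j*k+4),0,.38,(0,0,255),1)
        T.append(c)
    cv2.imwrite(out,np.vstack([np.hstack(T[:2]),np.hstack(T[2:])]) if len(T)>2 else np.hstack(T))
E
python3 - <<'E'
from comp import *
t=load("top",1);s=load("side",1)
comp(t,[(439,288),(369,286),(251,229),(207,209)],"pics/ct1.png",gain=1.2)
comp(s,[(355,297),(299,268),(255,210),(240,192)],"pics/cs1.png",gain=1.5)
for n,f in(("top",t),("side",s)):
    hsv=cv2.cvtColor(f["frame"],cv2.COLOR_RGB2HSV)
    for nm,lo,hi,z in(("saucer",(100,120,40),(118,255,255),.014),("timer",(82,120,40),(95,255,255),.03),("mug",(35,60,20),(60,255,160),.088)):
        m=cv2.inRange(hsv,lo,hi)
        c,_=cv2.findContours(m,0,cv2.CHAIN_APPROX_NONE)
        for k in sorted(c,key=cv2.contourArea)[-3:]:
            if cv2.contourArea(k)<40: continue
            P=np.array([pl(f,u,v,z) for u,v in k[:,0].astype(float)],np.float32)
            (x,y),r=cv2.minEnclosingCircle(P);e=cv2.fitEllipse(k)
            print(n,nm,cv2.contourArea(k),np.round(e[0],1),"xy",round(x,4),round(y,4),"r",round(r,4), "ell",pl(f,*e[0],z))
E
```

```text
top saucer 341.0 [452.  161.1] xy 0.8646 -0.2968 r 0.0836 ell [ 0.86439183 -0.29719725]
top saucer 934.5 [442.8 200.7] xy 0.726 -0.309 r 0.0915 ell [ 0.72558451 -0.31035649]
top saucer 1224.5 [325.2 250. ] xy 0.4406 -0.0366 r 0.0608 ell [ 0.43986732 -0.0368694 ]
top timer 281.5 [405.8 242.9] xy 0.5495 -0.2456 r 0.031 ell [ 0.54872797 -0.24681379]
top mug 300.0 [158.8 192. ] xy 0.3821 0.4734 r 0.0639 ell [0.39078048 0.47045852]
top mug 495.0 [77.6 52.1] xy 0.6979 0.9078 r 0.1433 ell [0.71609681 0.93566179]
```

View pics/ct1.png

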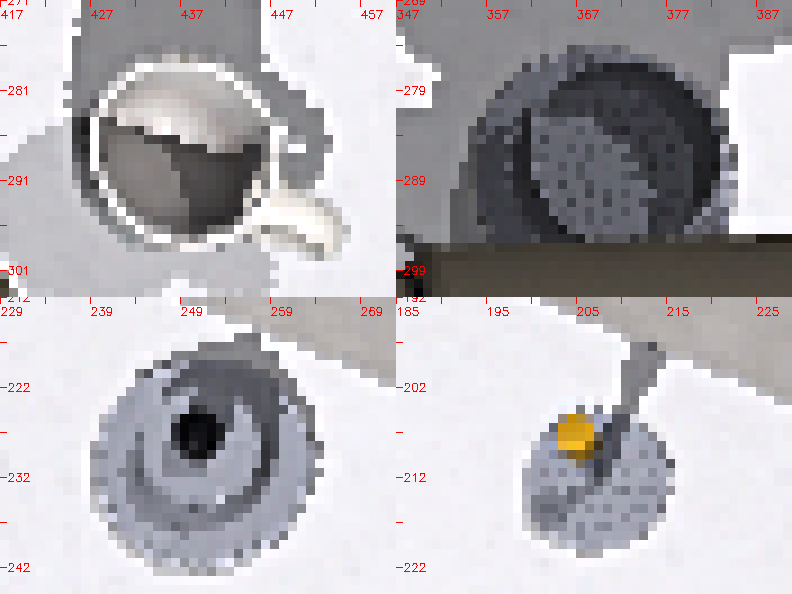

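View pics/cs1.png

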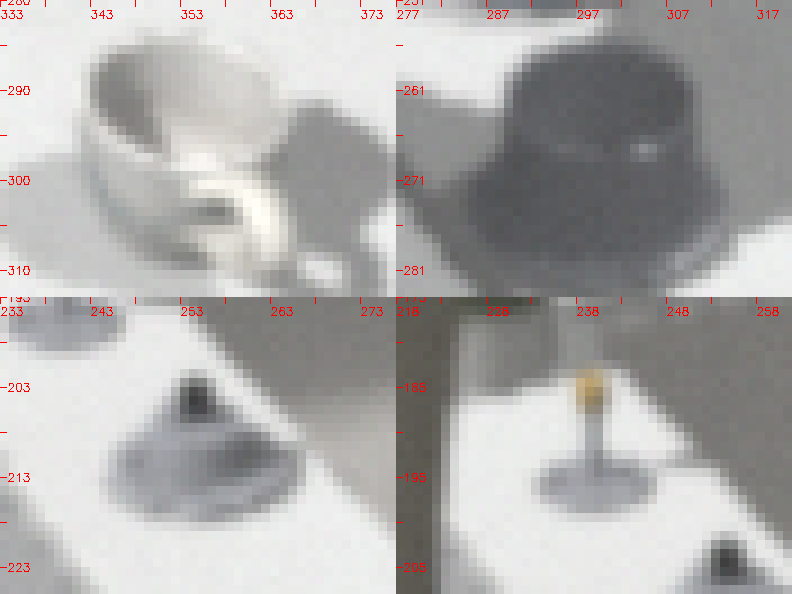

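```bash
python3 - <<'E'
from h import *
t=load("top",1);s=load("side",1)
def p(n,f,u,v,z): 
    x=pl(f,u-.5,v-.5,z);print(n,np.round(x,4),"r",round(float(np.hypot(*x)),3))
p("cup rim T",t,437.4,288.0,.05);p("cup rim S",s,353.2,290.5,.05);p("handle tip T",t,454,297,.035)
p("pot rim T",t,371.6,288,.05);p("pot rim S",s,299.6,261.8,.05);p("pot brim T",t,369.2,290.,.008)
p("lid brim T",t,251.9,230.3,.007);p("lid knob T",t,250.9,227.2,.042);p("knob S",s,254.7,204.7,.04)
p("press grip T",t,205.1,207.3,.048);p("press disc T",t,207.5,212.4,.003);p("grip S",s,239.6,185.3,.046);p("disc S",s,218+(597-396)/9,175+(487-297)/9,.003)
p("glass T",t,130+493/2.2,170+77/2.2,.091)
p("edge",t,130+365/2.2,170+228/2.2,0);p("edge",t,130+480/2.2,170+278/2.2,0);p("edge",t,130,170+75/2.2,0)
# sub-checks: masks
h=cv2.cvtColor(t["frame"],cv2.COLOR_RGB2HSV)
for n,m,z in(("grip",cv2.inRange(h,(12,120,60),(32,255,255)),.046),("knob",cv2.inRange(h,(0,0,0),(180,255,45)),.040)):
    m[:200]=0;m[245:]=0;m[:,:190]=0;m[:,280:]=0
    M=cv2.moments(m,True);u,v=M["m10"]/M["m00"],M["m01"]/M["m00"];print(n,M["m00"],u,v,pl(t,u,v,z))
E
```

```text
cup rim T [ 0.4526 -0.3663] r 0.582
cup rim S [ 0.4531 -0.362 ] r 0.58
handle tip T [ 0.4509 -0.4206] r 0.617
pot rim T [ 0.3798 -0.196 ] r 0.427
pot rim S [ 0.3863 -0.1918] r 0.431
pot brim T [ 0.3815 -0.1957] r 0.429
lid brim T [0.4126 0.1904] r 0.454
lid knob T [0.4113 0.1908] r 0.453
knob S [0.409  0.1906] r 0.451
press grip T [0.4126 0.3399] r 0.535
press disc T [0.4123 0.3391] r 0.534
grip S [0.4127 0.3493] r 0.541
disc S [0.4106 0.3411] r 0.534
glass T [ 0.5765 -0.0636] r 0.58
edge [0.3441 0.0182] r 0.345
edge [ 0.342  -0.1468] r 0.372
edge [0.3435 0.5707] r 0.666
grip 17.0 204.58823529411765 207.11764705882354 [0.41215989 0.3400837 ]
knob 24.0 250.79166666666666 226.70833333333334 [0.41223813 0.19009712]
```

```bash
cat >> h.py <<'E'
def ori(yaw):
    x=np.array([0,0,-1.]);z=np.array([np.cos(yaw),np.sin(yaw),0]);return R.from_matrix(np.c_[x,np.cross(z,x),z]).as_quat()
def best(p,yaw):
    q0=monitor.sense()["joints"];c=[]
    for k in(0,np.pi,-np.pi):
        q=kinematics.ik(p,ori(yaw+k))
        if q is not None: c.append((abs(np.array(q)-q0).max(),yaw+k))
    return ori(min(c)[1])
H=.22
def st(n=""):
    s=monitor.sense();print(n,"t",round(s["clock"],1),"p",np.round(s["position"],4),"F",np.round(s["contact_force"],1),"gap",round(s["finger_gap"],3))
def pick(x,y,z,yaw=0.,effort=30,h=H):
    o=best([x,y,h],yaw);env.reach([x,y,h],o)
    env.movel([x,y,z+.03],.25);hit=env.movel([x,y,z],.06,guard=6);st("down hit=%s"%hit)
    if hit: return False
    env.close_gripper(effort);st("closed");env.movel([x,y,z+.03],.06);env.movel([x,y,h],.25);st("up");return True
def place(x,y,z,yaw=0.,h=H,over=.004):
    """z: expected TCP z at contact"""
    env.reach([x,y,h],best([x,y,h],yaw));st("over")
    env.movel([x,y,z+.015],.2);hit=env.movel([x,y,z-over],.02,guard=3);st("set hit=%s (exp z %.4f)"%(hit,z))
    return hit
def leave(h=H):
    env.release();env.hold(.2);p=monitor.sense()["position"];env.movel([p[0],p[1],p[2]+.05],.12);env.movel([p[0],p[1],h],.25);st("left")
E
python3 - <<'E'
from h import *
q=monitor.sense()["joints"].copy();q[0]=-.68;env.set_joints(q)
pick(.4528,-.365,.008,-.03,30)
snap("side",2);t=snap("top",2)
E
```

```text
down hit=False t 8.4 p [ 0.4528 -0.3651  0.008 ] F [ 0.6  0.7 -0.5] gap 1.002
closed t 8.7 p [ 0.4531 -0.3653  0.0086] F [-0.4  1.1  5.9] gap 0.691
up t 10.3 p [ 0.4524 -0.3645  0.2183] F [-0.4 -0.1 -2.4] gap 0.689
```

```bash
python3 - <<'E'
from h import *
if place(.4403,-.0366,.013,-.03):
    leave()
else: print("no contact")
q=monitor.sense()["joints"].copy();q[1]-=.45;q[0]=-1.7;env.set_joints(q)
t=snap("top",3);s=snap("side",3);st()
from comp import comp
comp(t,[(325,249),(369,286)],"pics/c3.png",w=50,h=40,k=8,gain=1.2)
E
```

```text
over t 11.6 p [ 0.4407 -0.0375  0.22  ] F [-0.4  0.  -0.9] gap 0.687
set hit=True (exp z 0.0130) t 13.4 p [ 0.4403 -0.0365  0.0136] F [-1.1  0.6  6.7] gap 0.69
left t 15.3 p [ 0.4393 -0.0362  0.2184] F [0.4 0.8 0.3] gap 1.003
 t 17.4 p [ 0.0675 -0.3872  0.4013] F [-0.1 -0.5 -0.6] gap 1.002
```

View pics/c3.png

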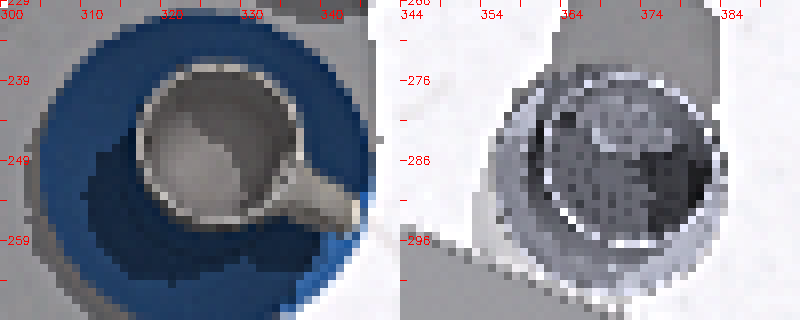

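```bash
python3 - <<'E'
from h import *
t=load("top",3);s=load("side",3)
def p(n,u,v,z): print(n,np.round(pl(t,u-.5,v-.5,z),4))
p("cup",327.5,247.4,.055);p("pot rim",372.9,285.9,.05);p("pot brim",370.4,290,.008)
# circle fit of the bright pot rim ring / compare
h=cv2.cvtColor(t["frame"],cv2.COLOR_RGB2HSV)
m=cv2.inRange(h,(100,100,40),(118,255,255));m[:,:290]=0;m[:,360:]=0;m[:200]=0
k=max(cv2.findContours(m,0,cv2.CHAIN_APPROX_NONE)[0],key=cv2.contourArea)
P=np.array([pl(t,u,v,.014) for u,v in cv2.convexHull(k)[:,0].astype(float)],np.float32);print("saucer",cv2.minEnclosingCircle(P))
# expected rim circles' extents for candidates
a=np.linspace(0,2*np.pi,60)
for n,c,z,r in(("pot rim",(.382,-.1955),.05,.031),("pot brim",(.382,-.1955),.0075,.041)):
    Q=np.array([proj(t,np.array([c[0]+r*np.cos(b),c[1]+r*np.sin(b),z])) for b in a])+.5;print(n,Q.min(0),Q.max(0))
E
```

```text
cup [ 0.4392 -0.0389]
pot rim [ 0.3868 -0.1973]
pot brim [ 0.3829 -0.1989]
saucer ((0.44077521562576294, -0.03682469204068184), 0.061592552810907364)
pot rim [360.67790854 276.34028727] [382.7368127 298.2590865]
pot brim [354.99666828 275.86890391] [383.34172432 304.08343605]
```

```bash
python3 - <<'E'
from h import *
pick(.385,-.1968,.009,0,40)
place(.4395,-.038,.0575,0)
E
```

```text
down hit=False t 20.4 p [ 0.385  -0.1968  0.009 ] F [0.4 0.3 1.3] gap 1.0
closed t 20.8 p [ 0.3853 -0.197   0.0096] F [-0.6  0.7  6.1] gap 0.719
up t 22.3 p [ 0.3845 -0.1964  0.2185] F [ 0.9  0.4 -2.2] gap 0.715
over t 23.0 p [ 0.4392 -0.0381  0.2192] F [ 0.2 -0.  -1.2] gap 0.713
set hit=True (exp z 0.0575) t 24.6 p [ 0.4395 -0.038   0.058 ] F [-0.8  0.1  6.3] gap 0.721
```

Contact at the expected height; release and look.

```bash
python3 - <<'E'
from h import *
leave()
q=monitor.sense()["joints"].copy();q[1]-=.45;q[0]=-1.7;env.set_joints(q)
t=snap("top",4);s=snap("side",4);st()
cs=proj(s,np.array([.44,-.038,.05]));ct=proj(t,np.array([.44,-.038,.05]))
a=lambda f,c:cv2.resize(np.clip(f["frame"][int(c[1])-22:int(c[1])+22,int(c[0])-22:int(c[0])+22,::-1]*1.3,0,255).astype(np.uint8),None,fx=9,fy=9,interpolation=0)
print(ct.astype(int)-22,cs.astype(int)-22);cv2.imwrite("pics/c4.png",np.hstack([a(t,ct),a(s,cs)]))
E
```

```text
left t 26.4 p [ 0.4386 -0.0377  0.219 ] F [ 0.   0.8 -0.2] gap 0.999
 t 28.4 p [ 0.0675 -0.3865  0.4016] F [-0.1  0.2  0.3] gap 0.999
[304 224] [269 208]
```

View pics/c4.png

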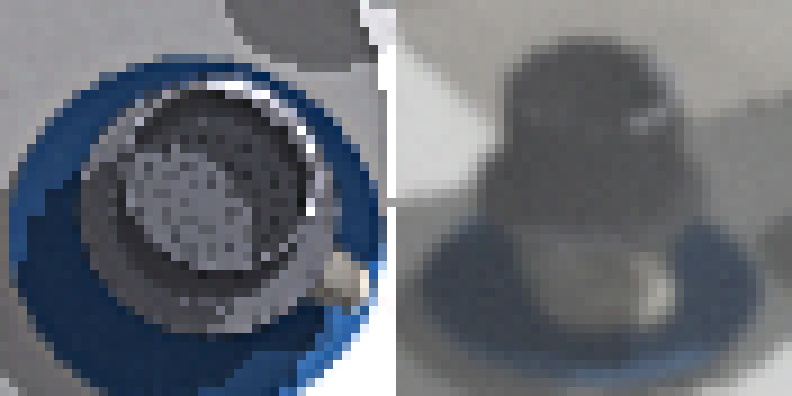

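```bash
python3 - <<'E'
from h import *
t=load("top",4)
print(pl(t,327.8,243.5,.0985),pl(t,326.9,246.2,.056))
pick(.4125,.3397,.038,0,40)
print(best([.44,-.038,.2],0))
s=snap("side",5);c=proj(s,np.array([.4125,.3397,.2]));c=np.clip(c,40,None)
cv2.imwrite("pics/c5.png",cv2.resize(np.clip(s["frame"][int(c[1])-40:int(c[1])+40,int(c[0])-40:int(c[0])+40,::-1]*1.4,0,255).astype(np.uint8),None,fx=6,fy=6,interpolation=0))
E
```

```text
[ 0.43702574 -0.03803407] [ 0.44076407 -0.03784408]
down hit=False t 32.7 p [0.4126 0.3397 0.038 ] F [0.2 0.5 0.1] gap 0.999
closed t 33.3 p [0.4125 0.3397 0.0382] F [-0.5 -0.1  3.6] gap 0.137
up t 34.7 p [0.412  0.3394 0.2184] F [ 0.   0.9 -0.4] gap 0.136
[0.         0.70710678 0.         0.70710678]
```

View pics/c5.png

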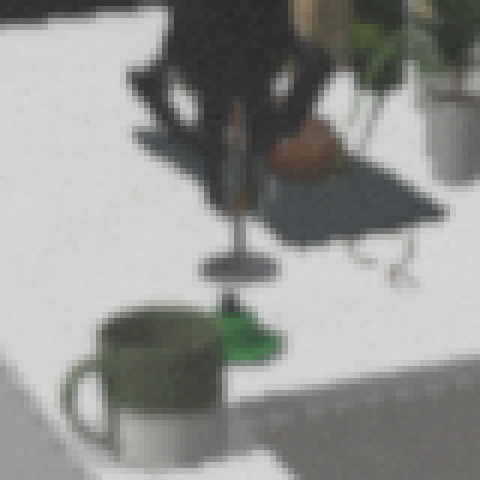

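```bash
python3 - <<'E'
from h import *
x,y,z=.4393,-.038,.098
env.reach([x,y,.24],best([x,y,.24],0))
env.movel([x,y,.145],.2)
print(env.movel([x,y,z+.01],.04,guard=3));st()
print(env.movel([x,y,z-.004],.02,guard=3));st()
E
```

```text
False
 t 37.9 p [ 0.4394 -0.038   0.1082] F [0.3 1.1 0.1] gap 0.134
True
 t 38.4 p [ 0.4394 -0.0381  0.098 ] F [-0.3 -0.3  3.5] gap 0.142
```

```bash
python3 - <<'E'
from h import *
leave(.24)
q=monitor.sense()["joints"].copy();q[1]-=.45;q[0]=-1.7;env.set_joints(q)
t=snap("top",6);s=snap("side",6);st()
cs=proj(s,np.array([.44,-.038,.05]));ct=proj(t,np.array([.44,-.038,.05]))
a=lambda f,c:cv2.resize(np.clip(f["frame"][int(c[1])-22:int(c[1])+22,int(c[0])-22:int(c[0])+22,::-1]*1.3,0,255).astype(np.uint8),None,fx=9,fy=9,interpolation=0)
print(ct.astype(int)-22,cs.astype(int)-22);cv2.imwrite("pics/c6.png",np.hstack([a(t,ct),a(s,cs)]))
E
```

```text
left t 40.4 p [ 0.4387 -0.0378  0.2392] F [ 1.1 -0.3 -0.7] gap 1.0
 t 42.4 p [ 0.0687 -0.3779  0.4199] F [-0.5 -0.7 -0.8] gap 1.001
[304 224] [269 208]
```

View pics/c6.png

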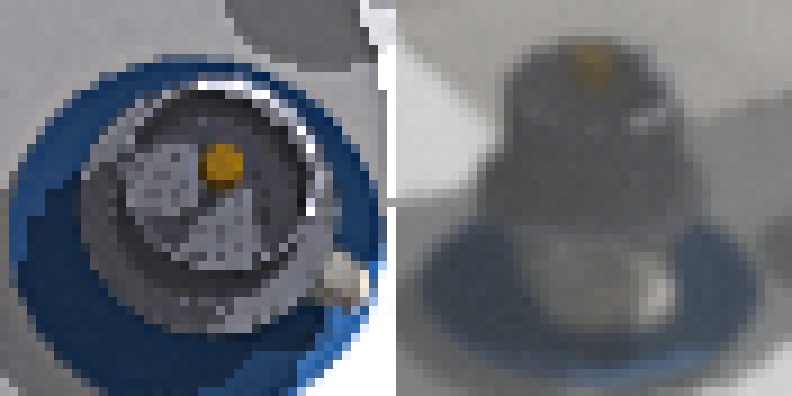

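```bash
python3 - <<'E'
from h import *
pick(.4118,.1905,.031,0,40,h=.24)
s=snap("side",7);c=proj(s,np.array([.4118,.1905,.23]))
cv2.imwrite("pics/c7.png",cv2.resize(np.clip(s["frame"][int(c[1])-30:int(c[1])+50,int(c[0])-40:int(c[0])+40,::-1]*1.4,0,255).astype(np.uint8),None,fx=6,fy=6,interpolation=0))
E
```

```text
down hit=False t 46.4 p [0.4118 0.1905 0.031 ] F [-0.2  0.3  0. ] gap 1.001
closed t 47.0 p [0.4119 0.1905 0.0311] F [ 0.5 -0.5  1.6] gap 0.16
up t 48.5 p [0.4112 0.1904 0.2386] F [-1.1  0.9 -0.4] gap 0.16
```

View pics/c7.png

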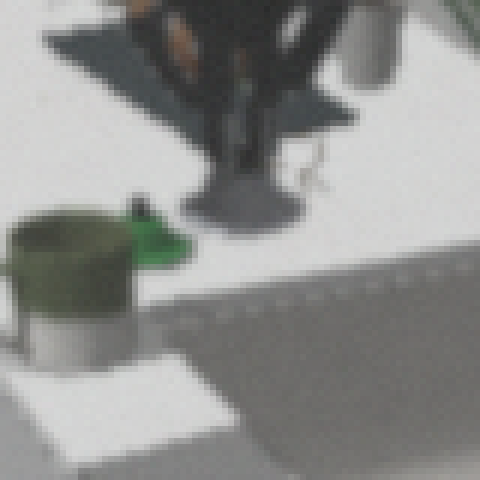

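```bash
python3 - <<'E'
from h import *
x,y,z=.4393,-.038,.1245
env.reach([x,y,.24],best([x,y,.24],0))
env.movel([x,y,z+.012],.15)
print(env.movel([x,y,z-.004],.02,guard=3));st()
s=monitor.sense()
if abs(s["position"][2]-z)<.003:
    leave(.26)
    q=monitor.sense()["joints"].copy();q[1]-=.45;q[0]=-1.7;env.set_joints(q)
t=snap("top",8);s=snap("side",8);st()
cs=proj(s,np.array([.44,-.038,.07]));ct=proj(t,np.array([.44,-.038,.05]))
a=lambda f,c:cv2.resize(np.clip(f["frame"][int(c[1])-22:int(c[1])+22,int(c[0])-22:int(c[0])+22,::-1]*1.3,0,255).astype(np.uint8),None,fx=9,fy=9,interpolation=0)
cv2.imwrite("pics/c8.png",np.hstack([a(t,ct),a(s,cs)]))
t1=load("top",6)["frame"].astype(int);d=(abs(t1-t["frame"]).max(2)>60)
print("changed px boxes:",[ (cv2.boundingRect(k)) for k in cv2.findContours(d.astype(np.uint8),0,2)[0] if cv2.contourArea(k)>15])
E
```

```text
True
 t 51.0 p [ 0.4395 -0.0381  0.1245] F [0.4 0.8 5.4] gap 0.158
left t 52.9 p [ 0.4388 -0.0378  0.2593] F [ 0.1  0.6 -0.4] gap 1.003
 t 54.9 p [ 0.0698 -0.3692  0.438 ] F [ 0.1 -0.2  0.7] gap 0.999
changed px boxes: [(453, 399, 14, 21), (384, 381, 21, 37), (378, 365, 79, 42), (348, 364, 29, 49), (315, 350, 44, 56), (349, 334, 117, 63), (215, 289, 32, 56), (405, 264, 7, 11), (438, 255, 7, 12), (233, 253, 13, 14), (396, 241, 12, 22), (415, 240, 22, 12), (442, 237, 6, 13), (324, 231, 17, 19), (432, 228, 9, 14), (366, 197, 37, 18), (253, 192, 34, 63), (173, 181, 59, 74), (331, 175, 17, 15), (359, 157, 37, 14), (407, 149, 9, 5), (339, 131, 19, 11)]
```

View pics/c8.png

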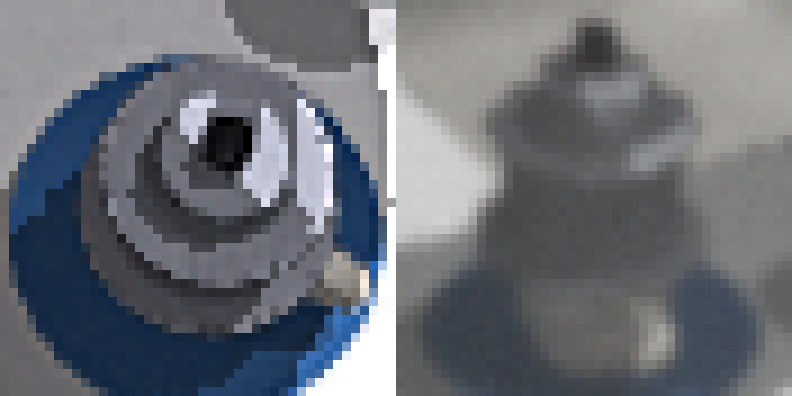

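```bash
python3 -c "
from h import *
job.hand_in();st()"
```

```text
the job is handed in; nothing more can be done
the job is handed in; nothing more can be done
```

The coffee maker is set up and the job is handed in. The cup stands on the saucer, the pot on the cup, the press in the pot and the lid on top. Each part was set down and released before I fetched the next. The clock stood at about 55 s of the allowed 128 s.

- **Set-down heights:** every part made contact within 0.6 mm of the height expected for it.
- **Last pictures:** seen from above and from the side, the stack is upright, with the pot's brim and the lid level. The arm was clear of everything.
- **Centring:** the cup measured about 1.5–2.5 mm off the saucer's centre. The estimates of the pot's position on the cup differed by up to 4 mm between its rim and its brim. Both are within the slack of the parts.
- **Glass, mug and egg timer:** I never went near them on purpose. My automatic before/after picture comparison, which should have confirmed they had not moved, was inconclusive: it flagged many regions, which I put down to the arm and its shadow. I did not measure their positions again.

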